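# Snug the clutch clamp over the carved panel

### The arm

A 6-joint arm with a two-finger parallel gripper is mounted at the origin on the work surface. World frame = base frame: x ahead of the robot, y to its left, z up, the work surface at z = 0. Lengths are in m, angles in rad, forces in N, time in s.
With the tool pointing down it reaches from about 0.3 to 0.775 m from the base axis. Payload 14.6 kg.
Tool frame: the origin (TCP) lies on the centre line of the jaws, within the pads' length; the fingertips stand 17 mm ahead of it and the grasp point (between the pads) lies 2 mm behind it; z points along the fingers, x is the direction in which the jaws open and shut, and the axes are right-handed (so a half turn about z gives the same grasp; the last joint's range is limited). The gripper opens to 94 mm and grips with 3 to 60 N. Pads are 16 mm wide; open, the fingers measure 119 mm over their backs; the gripper's body (75 mm by 177 mm) begins 78 mm behind the grasp point.
Start: joints at [-1.267, 0.3, 1.521, -0, 1.321, -0.067], TCP at [0.199, -0.513, 0.222] pointing down, gripper open.
Joint ranges: [-3.03, 3.03], [-0.79, 2.21], [0.23, 2.52], [-1.04, 4.18], [0, 3.07], [-2.55, 2.55]. Speed limits (rad/s): [2.22, 2.22, 2.57, 3.14, 3.14, 3.14].

### API

Orientations are given as [roll, pitch, yaw] about the fixed x, y, z axes, in that order (R = Rz(yaw) Ry(pitch) Rx(roll)).
In Python, from station import ctrl gives the robot as it stands. The module is installed in compiled form; this text tells all that it offers.
- The arm moves only by the tool drive_tool, never from a script. Its argument "increments" is a list of rows, each a list of 3 entries, a list of its own where there are three numbers: the turn, a rotation vector about the tool's x, y, z in degrees, then the shift along the tool's x, y, z in mm, then the opening, from 0 (shut) to 1 (fully open). In form: [[[ax, ay, az], [dx, dy, dz], hand], ...]. A call has 1 to 20 rows; each row shifts and turns the commanded pose from where the row before left it, along the tool's axes as they then stand; what a row does not reach is not made up. A row lasts 1/8 s, in which the tool goes at most 62.5 mm and 10.7 degrees, less where a joint would pass 70% of its speed; a pose out of reach is approached as far as the arm can. A call with a gripper value outside its range is refused whole. The fingers move at their own pace and stop on an object; "squeeze" is the grip in N (left out, the last holds). Time passes only in rows, so rows that do not move let the fingers close. It gives the time, the measured TCP pose, the force and the opening at its end, in the units of the state.
- ctrl.get_obs(): the state, without advancing time (a new reading comes with each control period).
- ctrl.camera(name): name is "scene" or "top"; returns the picture (384x512x3 uint8, red, green, blue); there is no depth.
- ctrl.calibration(name): a dict with "fx", "fy", "cx", "cy" (pixels), "k1" (the pictures are not rectified: a ray, as slopes to the right and down, at radius r is drawn at 1 + k1 r^2 times it, then the intrinsics apply), "rvec" (rotation vector, rad) and "tvec" (3), from world to camera coordinates, as OpenCV has them. Camera axes: x right, y down, z forward; pixel columns grow to the right and rows downward; lengths in m; the calibration is good to about 2 mm. A picture is of the moment at which its call begins. calibration takes no time and is no camera call.
- ctrl.hand_in(): hands the job in, once; it reports no verdict.
The state is a dict: "time_s": time; "qpos": joint angles; "joint_vel": joint speeds; "tau": joint torques, N m; "ee_pos": TCP position; "eef_rot": TCP orientation; "force": force on the tool from outside, world axes, zero at the start; "moment": the same for the moment, N m; "grip_width": finger opening in m.
Only numpy, scipy, OpenCV 4.12 (cv2) and the standard library are available. Lean on these libraries where they do the work, as an engineer would, in place of code of your own. Each camera call takes 0.05 s, during which the arm holds its last target.

### The job

Tighten the hold-down clamp that stands over the wide panel with carved scrolls: turn its brass wing clockwise until the foot is fully down and the clutch just begins to slip, stop at that first slip (no more than about 30 degrees of it) so the carving is not bruised, and let go. Leave the other clamp, over the narrow plain batten, as it is.

Things in the scene. Friction and masses are not known exactly. Their poses are not given: they have to be found in the camera images.
- panel_wing (a point): Grip point on the clamp over the 110 x 190 mm panel with raised scrolls: upright brass bar 46 long (point x), 14 thick (y), its top at z = 151 mm, on a steel disc of radius 18 topping at 110. Point: on the vertical screw axis at z = 136 mm. Below: dark pointer (reach 36), fixed dial plate (radius 38) with one stud, top at 103. Nothing stands higher near it. The wing turns but does not rise or sink.
- panel_screw (a joint): Turn of that clamp's screw and pointer, rad, growing clockwise from above. 1.3 = foot fully down on the panel, pointer against the stud, hard stop. Starts between 0.2 and 0.95. Turns at 0.03 N m, stays where left.
- panel_clutch (a joint): Slip of the wing over the screw, rad, growing clockwise; 0 at the start (bar along the pointer). Turned clockwise, the wing carries the screw until its stop, then slips at about 0.15 N m and this grows; 0.09 to 0.52 is a first slip. So turn the wing by 1.3 minus the screw value plus a small slip: 0.45 to 1.5 rad, one grasp. Turned anticlockwise, the wing unscrews the screw.
- batten_wing_end (a point): End of the like brass bar on the other clamp, same size and materials, over a narrow plain batten (42 x 190 mm): 23 mm from that screw's axis (point x points from the axis to this end), z = 136 mm. Not to be turned.

How it is judged:
At the end, for the whole second after the job is handed in: The panel clamp's screw is home (joint above 1.2 of 1.3 rad), its clutch has slipped by 0.06 to 0.61 rad (3.5 to 35 degrees), and the end of the batten clamp's wing is within 8 mm of where it started (value of joint panel_screw above 1.2 rad and value of joint panel_clutch between 0.06 and 0.61 rad and distance of batten_wing_end from where it was at the start of the episode below 0.008 m); the robot touches nothing.
It fails at once if the panel clamp's clutch is slipped by more than 35 degrees (value of joint panel_clutch above 0.61 rad).
It fails at once if the batten clamp's wing is turned (its end moved more than 8 mm) (distance of batten_wing_end from where it was at the start of the episode above 0.008 m).
It also fails if it takes over 35 s, if anything falls off the work surface, if the arm or the gripper's body presses on something with over 40 N, if the wrist force passes 120 N, or if a joint passes its speed limit or range.

## Working session

There is one attempt and no reset: what is moved stays moved. The work goes in short steps, Python scripts to look and compute and a tool call to move; the robot and the scene stay as the last step left them, time stands still between calls to the robot, and variables do not carry over. Pictures are saved under pics/ and viewed, and the job is handed in when it is done.

Besides the shell and the picture viewer there is one more tool, called as a command line: name --argument value ..., lists and objects as JSON in quotes. drive_tool: Moves the arm, as the interface text tells. Its arguments: {"type":"object","properties":{"increments":{"type":"array"},"squeeze":{"type":"number"}},"required":["increments"]}

```bash
mkdir -p pics
python3 - <<'E'
from station import ctrl
import cv2
for n in("scene","top"):
    cv2.imwrite(f"pics/{n}0.png",ctrl.camera(n)[:,:,::-1]); print(n,ctrl.calibration(n))
print(ctrl.get_obs())
E
```

```text
scene {'fx': 364.78929546736305, 'fy': 364.78929546736305, 'cx': 254.5099456478672, 'cy': 190.7885355073979, 'k1': -0.05810333834549079, 'rvec': array([ 0.96805722,  2.54127716, -1.00981354]), 'tvec': array([ 0.43099266, -0.16226556,  1.08952753])}
top {'fx': 411.76158602005336, 'fy': 411.76158602005336, 'cx': 254.68966613442757, 'cy': 194.5014035398466, 'k1': -0.08984799509691273, 'rvec': array([ 2.13640491, -2.18352967,  0.05386225]), 'tvec': array([0.03078484, 0.5811786 , 1.04830689])}
{'time_s': 0.1, 'qpos': array([-1.26660853e+00,  3.00383159e-01,  1.52151574e+00,  2.14703778e-05,
        1.32072777e+00, -6.66278539e-02]), 'joint_vel': array([ 0.00064527, -0.00190162, -0.00088302, -0.00091436, -0.00046272,
        0.00034031]), 'tau': array([ 5.93838849e-04, -5.32650197e+01, -3.53283226e+01,  7.10016349e-02,
        2.35162867e-02, -4.56341559e-05]), 'ee_pos': array([ 0.19922738, -0.51240827,  0.22196221]), 'eef_rot': array([-3.14150306e+00,  1.03033808e-03, -1.19998596e+00]), 'force': array([ 0.20424363,  0.15055707, -0.30550949]), 'moment': array([-0.00239674, -0.07995308,  0.00634067]), 'grip_width': 0.09456736639433495}
```

View pics/scene0.png

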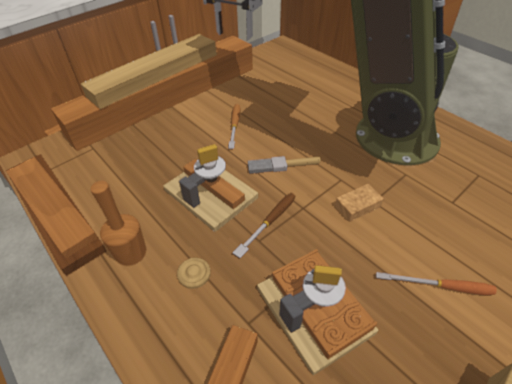

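View pics/top0.png

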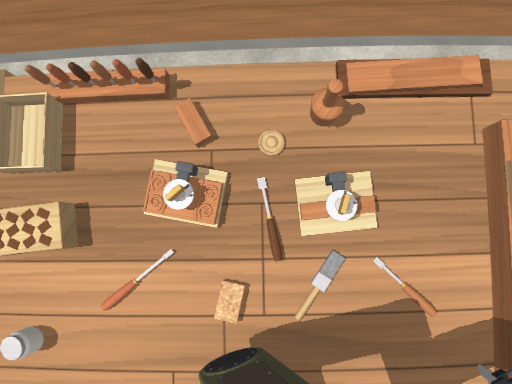

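The scrolled panel's clamp is at about (178,193) in the top view and (325,280) in the scene view. The batten's clamp is at (342,205) in the top view. Next I'll zoom in and measure.

```bash
cat > h.py <<'E'
import numpy as np,cv2
from station import ctrl
def cam(n):
    c=ctrl.calibration(n);R=cv2.Rodrigues(c['rvec'])[0];K=np.array([[c['fx'],0,c['cx']],[0,c['fy'],c['cy']],[0,0,1]])
    return K,np.array([c['k1'],0,0,0,0.]),R,c['tvec'],c['rvec']
def ray(n,p):
    K,d,R,t,_=cam(n)
    u=cv2.undistortPoints(np.float64(p).reshape(-1,1,2),K,d).reshape(-1,2)
    v=np.c_[u,np.ones(len(u))]@R
    return -R.T@t,v
def onz(n,p,z):
    o,v=ray(n,p); return o+v*((z-o[2])/v[:,2])[:,None]
def proj(n,P):
    K,d,R,t,r=cam(n); return cv2.projectPoints(np.float64(P).reshape(-1,1,3),r,t,K,d)[0].reshape(-1,2)
def tri(p1,p2):
    o1,v1=ray("scene",p1);o2,v2=ray("top",p2);v1=v1[0];v2=v2[0]
    s=np.linalg.lstsq(np.c_[v1,-v2],o2-o1,rcond=None)[0]
    a=o1+s[0]*v1;b=o2+s[1]*v2
    return (a+b)/2,np.linalg.norm(a-b)
E
python3 - <<'E'
import cv2,numpy as np
from h import *
t=cv2.imread("pics/top0.png");s=cv2.imread("pics/scene0.png")
a=cv2.resize(t[165:220,145:215],None,fx=10,fy=10,interpolation=cv2.INTER_CUBIC)
b=cv2.resize(s[250:320,280:360],None,fx=8,fy=8,interpolation=cv2.INTER_CUBIC)
cv2.imwrite("pics/tz.png",a);cv2.imwrite("pics/sz.png",b)
for n,im,(x0,y0,x1,y1) in(("top",t,(155,175,200,212)),("scene",s,(300,258,350,308))):
    h=cv2.cvtColor(im,cv2.COLOR_BGR2HSV)[y0:y1,x0:x1]
    w=((h[...,1]<50)&(h[...,2]>150)).astype(np.uint8)
    br=((h[...,0]>18)&(h[...,0]<32)&(h[...,1]>130)).astype(np.uint8)
    for nm,m in(("white",w),("brass",br)):
        cs=cv2.findContours(m,0,2)[0]; c=max(cs,key=cv2.contourArea)
        hull=cv2.convexHull(c)
        mo=cv2.moments(c)
        print(n,nm,cv2.contourArea(c),np.array([mo['m10'],mo['m01']])/mo['m00']+[x0,y0],"rect",cv2.minAreaRect(c),cv2.boxPoints(cv2.minAreaRect(c))+[x0,y0])
        if nm=="white":
            e=cv2.fitEllipse(hull);ce=np.array(e[0])+[x0,y0];print(" ell",ce,e[1:],onz(n,[ce],.103))
E
```

```text
top white 416.0 [178.63541667 194.69030449] rect ((23.0, 19.0), (30.0, 30.0), 90.0) [[163. 179.]
 [193. 179.]
 [193. 209.]
 [163. 209.]]
 ell [178.0270977 193.9232769] ((30.2167911529541, 30.690204620361328), 47.09596252441406) [[0.58080194 0.20272879 0.103     ]]
top brass 80.0 [173.10833333 192.26875   ] rect ((18.87610626220703, 17.858409881591797), (7.5257673263549805, 18.62627410888672), 48.8140754699707) [[164.3893795  196.15929413]
 [178.4070797  183.89380741]
 [183.36283302 189.55752563]
 [169.34513283 201.82301331]]
scene white 616.5 [325.82400649 293.00378481] rect ((25.11858558654785, 34.82416534423828), (25.385665893554688, 41.200584411621094), 78.9964599609375) [[302.47434568 284.29665375]
 [342.91747284 276.43271446]
 [347.76282501 301.35167694]
 [307.31969833 309.21561432]]
 ell [324.00417709 286.31189728] ((36.38051223754883, 42.2603874206543), 111.46845245361328) [[0.58825831 0.20844109 0.103     ]]
scene brass 377.5 [326.73818985 274.2388521 ] rect ((27.264705657958984, 16.55882453918457), (27.150562286376953, 16.719837188720703), 4.398705005645752) [[313.0882349  281.85294342]
 [314.37058735 265.18235445]
 [341.44117737 267.26470566]
 [340.15882492 283.9352951 ]]
```

View pics/tz.png

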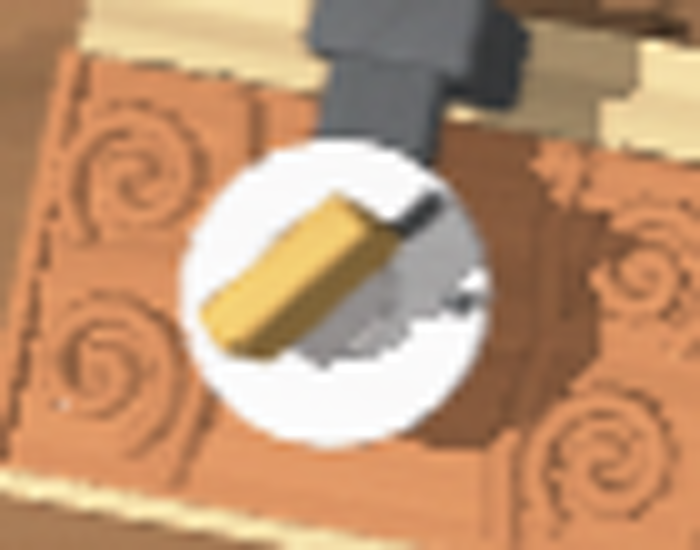

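View pics/sz.png

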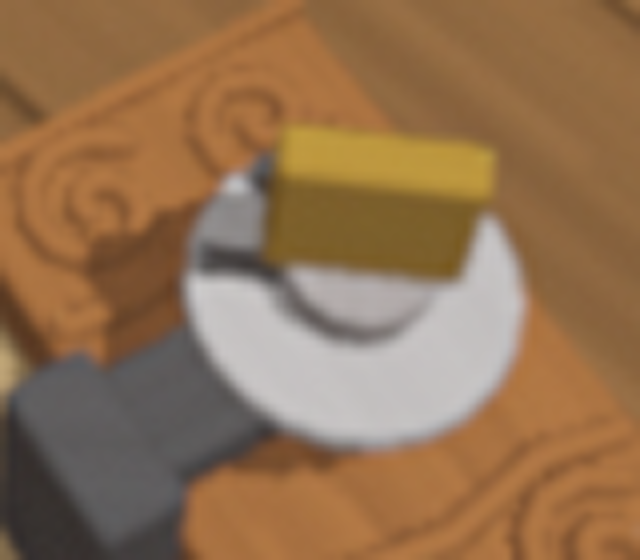

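Run:
```python
from h import *
T=lambda p:(np.array(p,float)+.5)/10-.5+[145,165]
S=lambda p:(np.array(p,float)+.5)/8-.5+[280,250]
np.set_printoptions(precision=4,suppress=True)
tc=onz("top",T([[200,312],[333,192],[400,235],[268,355]]),.151)
tc=onz("top",T([[203,312],[335,192],[370,216],[235,348]]),.151)
sc=onz("scene",S([[287,125],[497,147],[493,198],[275,180]]),.151)
for c in(tc,sc):
    print(c,c.mean(0)); 
    for i,j in((0,1),(3,2)): d=c[j]-c[i];print(np.linalg.norm(d),np.degrees(np.arctan2(d[1],d[0])))
for z in(.09,.095,.1): print(z,onz("top",T([[335,291]]),z), onz("top",T([[180,291],[491,291]]),z))
print("dial scene L R B", [onz("scene",S([[185,280],[525,300],[365,447]]),z) for z in(.095,.1)])
print(tri(S([[262,165]]),T([[430,205]])), tri(S([[210,258]]),T([[462,298]])))
for z in(.136,.1): print(proj("top",[[.581,.203,z]]))
```

```text
[[0.5728 0.2231 0.151 ]
 [0.6002 0.1918 0.151 ]
 [0.5943 0.1836 0.151 ]
 [0.5642 0.2156 0.151 ]] [0.5829 0.2035 0.151 ]
0.041558431748125665 -48.86331416824337
0.04391018288017221 -46.740342251914655
[[0.5927 0.1851 0.151 ]
 [0.5636 0.2188 0.151 ]
 [0.5738 0.2262 0.151 ]
 [0.6045 0.1925 0.151 ]] [0.5837 0.2057 0.151 ]
0.04456615385175307 130.75346004501841
0.045653243989625204 132.3162792106234
0.09 [[0.5827 0.2056 0.09  ]] [[0.5836 0.2446 0.09  ]
 [0.5818 0.1666 0.09  ]]
0.095 [[0.5822 0.2045 0.095 ]] [[0.5831 0.2433 0.095 ]
 [0.5813 0.1656 0.095 ]]
0.1 [[0.5818 0.2033 0.1   ]] [[0.5827 0.242  0.1   ]
 [0.5808 0.1647 0.1   ]]
dial scene L R B [array([[0.6104, 0.1779, 0.095 ],
       [0.5571, 0.233 , 0.095 ],
       [0.6105, 0.2323, 0.095 ]]), array([[0.6126, 0.1795, 0.1   ],
       [0.5598, 0.2342, 0.1   ],
       [0.6128, 0.2335, 0.1   ]])]
(array([0.596 , 0.1774, 0.1292]), np.float64(0.009336325071291802)) (array([0.586 , 0.1735, 0.0691]), np.float64(0.011511403723695492))
[[174.8217 192.6309]]
[[178.1888 193.9516]]
```

The top and scene views agree on the wing within about 2 mm: axis at about (0.583, 0.204), bar along −48°, length 42–46 mm against the 46 given. I'll move over it at the current height, then turn to yaw 42°.

drive_tool --increments '[[[0,0,0],[-35.2,-41.1,0],1],[[0,0,0],[-35.2,-41.1,0],1],[[0,0,0],[-35.2,-41.1,0],1],[[0,0,0],[-35.2,-41.1,0],1],[[0,0,0],[-35.2,-41.1,0],1],[[0,0,0],[-35.2,-41.1,0],1],[[0,0,0],[-35.2,-41.1,0],1],[[0,0,0],[-35.2,-41.1,0],1],[[0,0,0],[-35.2,-41.1,0],1],[[0,0,0],[-35.2,-41.1,0],1],[[0,0,0],[-35.2,-41.1,0],1],[[0,0,0],[-35.2,-41.1,0],1],[[0,0,0],[-35.2,-41.1,0],1],[[0,0,0],[-35.2,-41.1,0],1],[[0,0,0],[-35.2,-41.1,0],1],[[0,0,0],[0,0,0],1]]'

```text
time_s: 2.1
ee_pos: [0.5828, 0.2055, 0.2209]
eef_rot: [3.14, 0.0, -1.197]
force: [-1.2, -0.9, -0.4]
grip_width: 0.0938
```

drive_tool --increments '[[[0,0,-10],[0,0,0],1],[[0,0,-10],[0,0,0],1],[[0,0,-10],[0,0,0],1],[[0,0,-10],[0,0,0],1],[[0,0,-10],[0,0,0],1],[[0,0,-10],[0,0,0],1],[[0,0,-10],[0,0,0],1],[[0,0,-10],[0,0,0],1],[[0,0,-10],[0,0,0],1],[[0,0,-10],[0,0,0],1],[[0,0,-10],[0,0,0],0.7],[[0,0,0],[0,0,0],0.7]]'

```text
time_s: 3.6
ee_pos: [0.5824, 0.2022, 0.2224]
eef_rot: [-3.142, 0.0, 0.718]
force: [-0.0, 0.1, -0.3]
grip_width: 0.0774
```

Run:
```python
from h import *
o=ctrl.get_obs();print(o)
for n in("scene","top"):cv2.imwrite(f"pics/{n}1.png",ctrl.camera(n)[:,:,::-1])
t=cv2.imread("pics/top1.png");s=cv2.imread("pics/scene1.png")
a=cv2.resize(t[150:230,125:225],None,fx=4,fy=4,interpolation=2)
b=cv2.resize(s[210:320,260:370],None,fx=4,fy=4,interpolation=2)
a=cv2.copyMakeBorder(a,0,120,0,0,0);cv2.imwrite("pics/z1.png",np.hstack([a[:440],b])[:, :800])
```

```text
{'time_s': 3.6, 'qpos': array([ 2.74767767e-01,  4.49834796e-01,  1.31670246e+00, -7.93644195e-05,
        1.37536430e+00, -4.43386732e-01]), 'joint_vel': array([ 0.00337355,  0.00538665, -0.00459736,  0.001027  , -0.00049876,
        0.10334897]), 'tau': array([ 5.41385380e-02, -6.21845412e+01, -3.58843088e+01,  5.33773215e-02,
        5.14825573e-02, -2.02402577e+00]), 'ee_pos': array([0.58236189, 0.20217252, 0.2224104 ]), 'eef_rot': array([-3.14153046e+00,  3.12429671e-04,  7.18169933e-01]), 'force': array([-0.01436999,  0.14353479, -0.31655185]), 'moment': array([ 0.02462259, -0.12459135,  0.00206113]), 'grip_width': 0.07738569911934677}
```

View pics/z1.png

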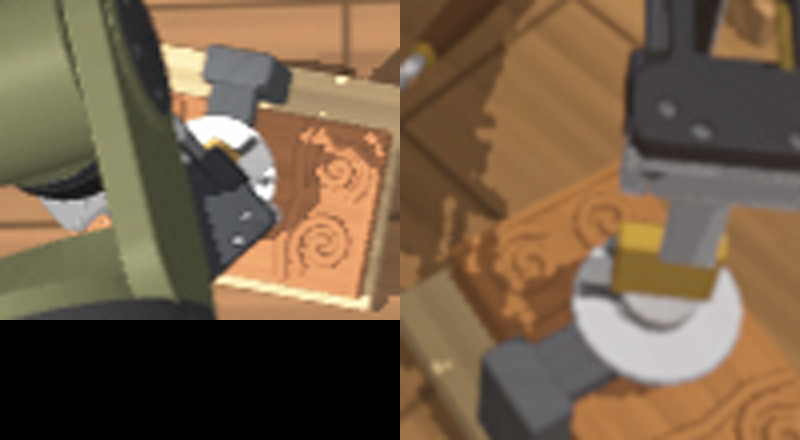

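The gripper is over the wing with its fingers across the thickness, at scene crop (695,240). I'll make a small centring shift, descend 88 mm and close gently.

drive_tool --increments '[[[0,0,0],[1.6,-1,0],0.6],[[0,0,0],[0,0,25],0.6],[[0,0,0],[0,0,25],0.6],[[0,0,0],[0,0,25],0.6],[[0,0,0],[0,0,13],0.6],[[0,0,0],[0,0,0],0.6],[[0,0,0],[0,0,0],0.4]]'

```text
time_s: 4.58
ee_pos: [0.5836, 0.2049, 0.1356]
eef_rot: [3.141, -0.001, 0.719]
force: [-0.1, 0.1, 0.5]
grip_width: 0.0493
```

Run:
```python
from h import *
o=ctrl.get_obs();print(o['ee_pos'],o['eef_rot'],o['force'],o['moment'],o['grip_width'])
cv2.imwrite("pics/s2.png",cv2.resize(ctrl.camera("scene")[210:320,260:370,::-1],None,fx=5,fy=5,interpolation=2))
```

```text
[0.58356173 0.20485492 0.13556753] [ 3.14094740e+00 -1.43664741e-03  7.19474292e-01] [-0.09390266  0.14612524  0.45620505] [-0.05053795 -0.13091252  0.01398362] 0.04928057986777001
```

View pics/s2.png

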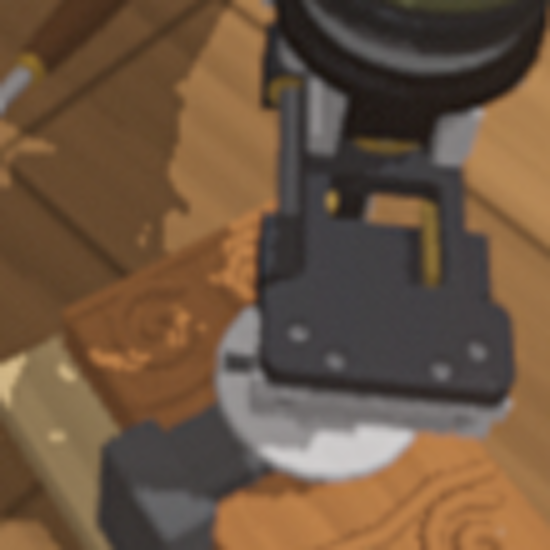

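drive_tool --increments '[[[0,0,0],[0,0,0],0.3],[[0,0,0],[0,0,0],0.2],[[0,0,0],[0,0,0],0.1],[[0,0,0],[0,0,0],0],[[0,0,0],[0,0,0],0],[[0,0,0],[0,0,0],0]]' --squeeze 45

```text
time_s: 5.38
ee_pos: [0.5824, 0.2039, 0.1346]
eef_rot: [-3.141, 0.003, 0.72]
force: [-8.2, -6.6, 5.4]
grip_width: 0.0135
```

Run:
```python
from h import *
o=ctrl.get_obs();print(o['ee_pos'],o['eef_rot'],o['force'],o['moment'],o['grip_width'])
```

```text
[0.58242577 0.2038959  0.13463052] [-3.14134544e+00  2.67781321e-03  7.19668969e-01] [-8.18213235 -6.59844337  5.4480502 ] [-1.29633233  1.41991757  0.09769918] 0.013458018130146188
```

drive_tool --increments '[[[0,0,0],[-1.4,0,0],0],[[0,0,0],[0,0,0],0]]'

```text
time_s: 5.62
ee_pos: [0.5822, 0.2037, 0.1347]
eef_rot: [3.141, -0.0, 0.72]
force: [-0.0, -0.9, 2.5]
grip_width: 0.0138
```

```bash
cat > m.py <<'E'
from h import *
o=ctrl.get_obs();print(o['time_s'],o['ee_pos'],np.degrees(o['eef_rot'][2]),o['force'],o['moment'],o['grip_width'],o['qpos'][5])
E
python3 m.py
```

```text
5.625 [0.58219575 0.20374483 0.13467431] 41.24620708726096 [-0.02217257 -0.9019624   2.51204213] [-0.16613671 -0.12149286 -0.02083228] 0.013767726729458599 -0.4425413209676272
```

The forces are now relaxed. I'll turn clockwise (tool +z) in small steps and watch the moment.

drive_tool --increments '[[[0,0,5],[0,0,0],0],[[0,0,5],[0,0,0],0],[[0,0,5],[0,0,0],0],[[0,0,0],[0,0,0],0]]'

```text
time_s: 6.12
ee_pos: [0.582, 0.2035, 0.1346]
eef_rot: [3.141, 0.001, 0.458]
force: [-2.7, -2.8, 5.7]
grip_width: 0.0136
```

```bash
python3 m.py
python3 - <<'E'
from h import *
cv2.imwrite("pics/s3.png",cv2.resize(ctrl.camera("scene")[230:320,270:370,::-1],None,fx=7,fy=6,interpolation=2))
cv2.imwrite("pics/t3.png",cv2.resize(ctrl.camera("top")[165:220,145:215,::-1],None,fx=8,fy=8,interpolation=2))
E
```

```text
6.125 [0.58196049 0.20354856 0.13462999] 26.269530877487398 [-2.68599637 -2.75637144  5.6922392 ] [-0.71988909  0.61519349  0.00429444] 0.013553913534862502 -0.18116803123242797
```

View pics/s3.png

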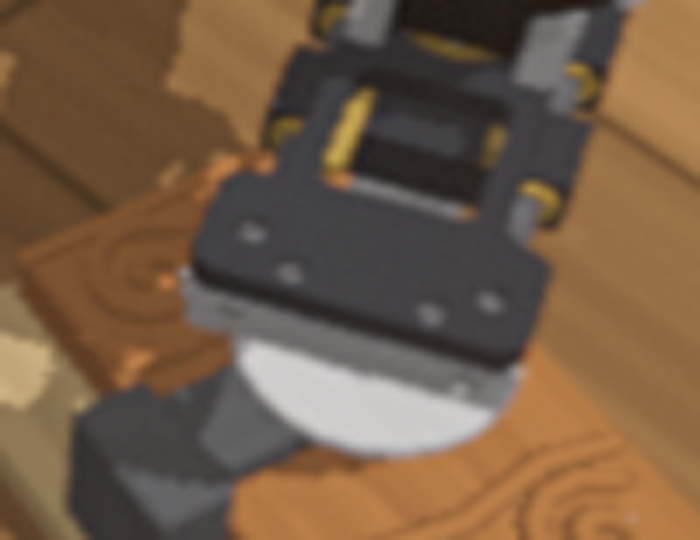

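View pics/t3.png

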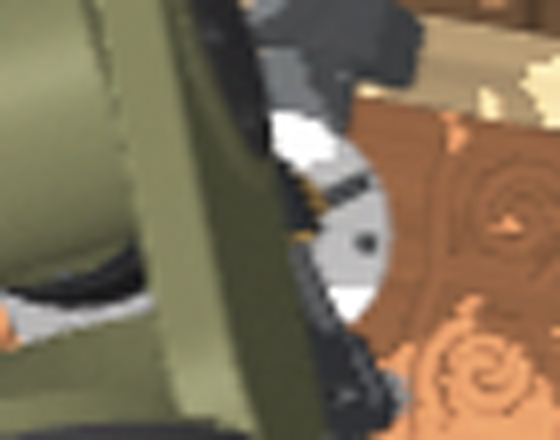

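The top crop shows the pointer at (360,185) and the stud at (365,240), with about 20–25° left before contact.

drive_tool --increments '[[[0,0,5],[-0.5,0,0],0],[[0,0,5],[0,0,0],0],[[0,0,5],[0,0,0],0],[[0,0,0],[0,0,0],0]]'

```text
time_s: 6.72
ee_pos: [0.5816, 0.2034, 0.1347]
eef_rot: [3.141, 0.0, 0.197]
force: [-2.6, -2.7, 4.6]
grip_width: 0.014
```

```bash
python3 m.py
python3 - <<'E'
from h import *
cv2.imwrite("pics/t4.png",cv2.resize(ctrl.camera("top")[165:220,145:215,::-1],None,fx=8,fy=8,interpolation=2))
E
```

```text
6.725 [0.58157416 0.20340944 0.13465061] 11.303499221244056 [-2.59554749 -2.65676749  4.63018486] [-0.64156713  0.54684764 -0.06420395] 0.014021349179725072 0.07994325545959548
```

View pics/t4.png

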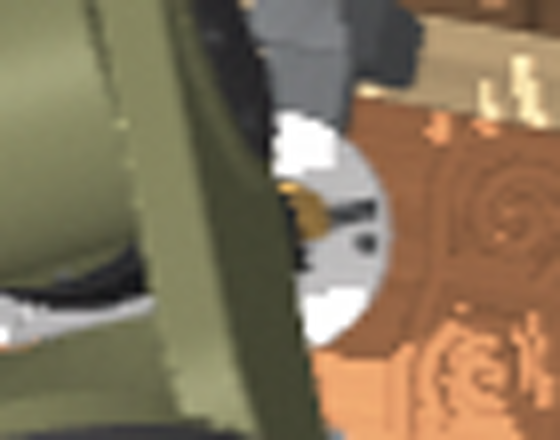

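Pointer at (362,212), stud at (365,241). Only a few degrees remain.

drive_tool --increments '[[[0,0,4],[-0.5,0,0],0],[[0,0,4],[0,0,0],0],[[0,0,0],[0,0,0],0]]'

```text
time_s: 7.15
ee_pos: [0.5813, 0.2034, 0.1346]
eef_rot: [3.141, -0.0, 0.059]
force: [-0.3, -2.6, 5.4]
grip_width: 0.0139
```

```bash
python3 m.py
python3 - <<'E'
from h import *
cv2.imwrite("pics/t5.png",cv2.resize(ctrl.camera("top")[165:220,145:215,::-1],None,fx=8,fy=8,interpolation=2))
E
```

```text
7.15 [0.5812946  0.20337024 0.13464916] 3.3660652798620387 [-0.3479991  -2.62632201  5.37113273] [-0.61427512  0.06487233 -0.03966086] 0.013920552602533701 0.2185353552374334
```

View pics/t5.png

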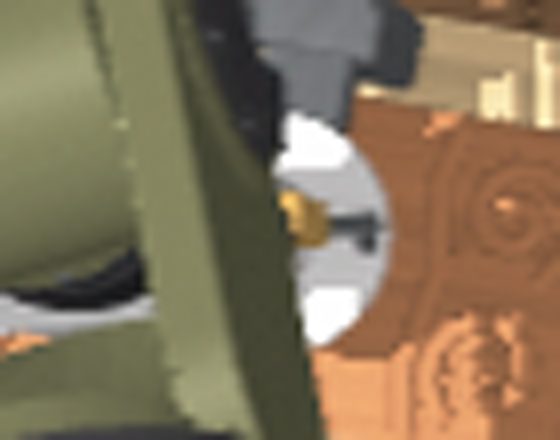

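The pointer at (350,225) is about to meet the stud at (365,241).

drive_tool --increments '[[[0,0,3],[0,0,0],0],[[0,0,3],[0,0,0],0],[[0,0,0],[0,0,0],0]]'

```text
time_s: 7.58
ee_pos: [0.5811, 0.2034, 0.1346]
eef_rot: [3.141, -0.0, -0.046]
force: [-1.1, -3.3, 5.7]
grip_width: 0.0137
```

```bash
python3 m.py
python3 - <<'E'
from h import *
cv2.imwrite("pics/t6.png",cv2.resize(ctrl.camera("top")[165:220,145:215,::-1],None,fx=8,fy=8,interpolation=2))
E
```

```text
7.575 [0.58114121 0.20336661 0.13463349] -2.6416204541718677 [-1.11749483 -3.26325711  5.65392187] [-0.7191312   0.33387586 -0.08520232] 0.013721556246344595 0.32338905108152466
```

View pics/t6.png

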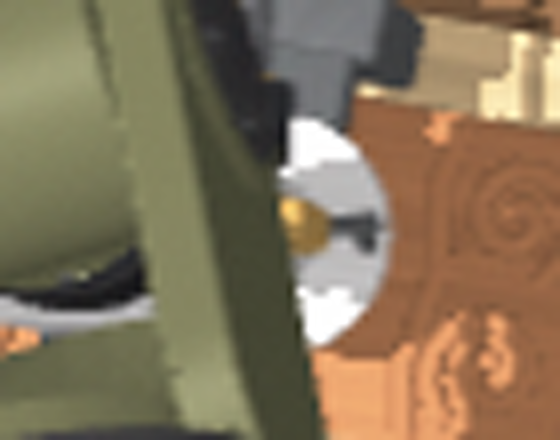

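The pointer hasn't moved (still at 350,225) while the hand turned another 6°, so the clutch is slipping by about 6–7°. I'll add about 8° to reach mid-window.

drive_tool --increments '[[[0,0,4],[0,0,0],0],[[0,0,4],[0,0,0],0],[[0,0,0],[0,0,0],0]]'

```text
time_s: 8.0
ee_pos: [0.581, 0.2034, 0.1346]
eef_rot: [3.141, 0.0, -0.186]
force: [-3.2, -3.2, 6.2]
grip_width: 0.0135
```

```bash
python3 m.py
python3 - <<'E'
from h import *
cv2.imwrite("pics/t7.png",cv2.resize(ctrl.camera("top")[165:220,145:215,::-1],None,fx=8,fy=8,interpolation=2))
E
```

```text
8.0 [0.58099662 0.20336196 0.13461109] -10.659309013372797 [-3.21963327 -3.16028958  6.24624913] [-0.74807977  0.58318953 -0.02193538] 0.01350328015664194 0.46332185871163584
```

View pics/t7.png

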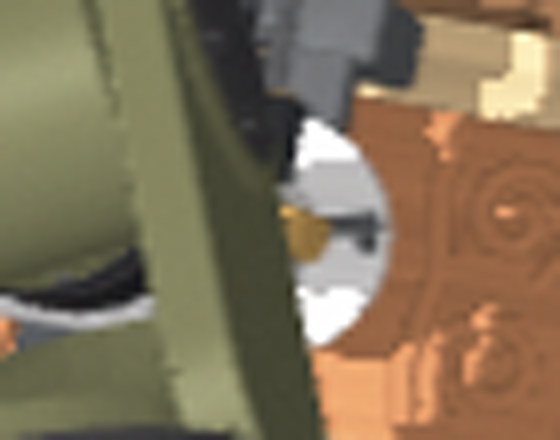

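The wing end has moved on while the pointer stays at the stud, so slip is about 14°. Now I'll release and lift.

drive_tool --increments '[[[0,0,0],[0,0,0],0.2],[[0,0,0],[0,0,0],0.4],[[0,0,0],[0,0,0],0.6],[[0,0,0],[0,0,0],0.6],[[0,0,0],[0,0,0],0.6]]'

```text
time_s: 8.68
ee_pos: [0.5811, 0.2035, 0.1344]
eef_rot: [3.142, 0.0, -0.188]
force: [0.2, -0.3, -0.2]
grip_width: 0.0547
```

drive_tool --increments '[[[0,0,0],[0,0,-15],0.6],[[0,0,0],[0,0,-30],0.6],[[0,0,0],[0,0,-40],0.6],[[0,0,0],[0,0,-40],0.6],[[0,0,0],[0,-50,0],0.6],[[0,0,0],[0,-50,0],0.6],[[0,0,0],[0,-50,0],0.6],[[0,0,0],[0,0,0],0.6]]'

```text
time_s: 9.68
ee_pos: [0.6085, 0.3537, 0.2592]
eef_rot: [3.142, 0.001, -0.184]
force: [-0.1, -0.7, 0.0]
grip_width: 0.0565
```

```bash
python3 m.py
python3 - <<'E'
from h import *
cv2.imwrite("pics/t8.png",ctrl.camera("top")[:,:,::-1])
cv2.imwrite("pics/s8.png",ctrl.camera("scene")[:,:,::-1])
t=cv2.imread("pics/t8.png");cv2.imwrite("pics/t8z.png",cv2.resize(t[165:220,145:215],None,fx=10,fy=10,interpolation=2))
E
```

```text
9.675 [0.60852203 0.35374003 0.25918074] -10.566328823505504 [-0.13021294 -0.72608373  0.02070737] [-0.06990112 -0.01037122  0.04406807] 0.05652174123973137 0.6588430652194909
```

View pics/t8z.png

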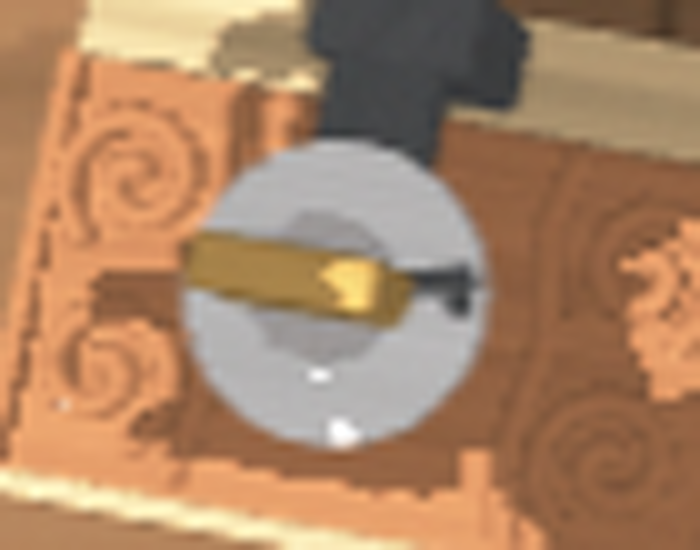

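View pics/s8.png

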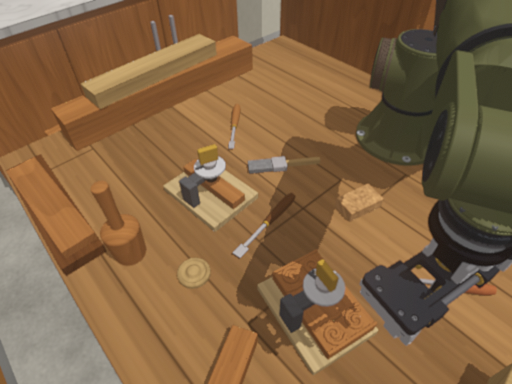

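Run:
```python
from h import *
T=lambda p:(np.array(p,float)+.5)/10-.5+[145,165]
a=onz("top",T([[195,233],[375,257],[190,283],[345,308],[203,312],[335,192]]),.151)
ang=lambda d:np.degrees(np.arctan2(d[1],d[0]))
print(ang(a[1]-a[0]),ang(a[3]-a[2]))
p=onz("top",T([[335,291],[465,276],[425,280],[430,207]]),.1)
for i in(1,2,3):print("pointer",ang(p[i]-p[0]))
```

```text
-98.89176166597879 -100.37052599065535
pointer -84.81482052504141
pointer -84.4316133092342
pointer -49.644221425801355
```

Measured slip is about 15° (0.26 rad), with the pointer against the stud. That fits the 52° hand turn, and the batten wing looks unchanged.

```bash
python3 -c "
from h import *
a=cv2.imread('pics/s8.png')[140:185,190:235].astype(int);b=cv2.imread('pics/scene0.png')[140:185,190:235].astype(int);print(abs(a-b).mean())
print(ctrl.hand_in())"
```

```text
6.1897942386831275
the job is handed in; nothing more can be done
None
```

I tightened the panel clamp to its first slip, let go, and handed the job in at about 9.8 s. No verdict was reported.

- **What I did:** I gripped the brass wing once and turned it clockwise about 52° in small steps. The pointer reached the stud after about 36–38°, and I stopped about 14° of hand turn later. I then opened the jaws and moved the arm clear.
- **Panel clamp:** In the last top view the pointer lies against the stud at −84.6° and the bar at about −99.6°. That is about 15° (0.26 rad) of slip, inside the allowed 0.06–0.61 rad.
- **Robot clear:** The force on the tool was about 0.7 N or less after release, and the gripper stood well away from the clamp.
- **Batten clamp:** The arm only passed over it, with the fingertips about 50 mm above its wing. It looks unchanged in the scene view. The picture difference around it was 6 grey levels on average, which I put down to lighting and shadow, and I did not re-measure its position.
- **Check that failed:** The wrist moment about the vertical axis was too noisy to show the clutch slipping (−0.02 to −0.09 N m, against 0.15 expected). I judged the slip from the camera and the hand angle instead.

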